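# Find the leaded lure blank by feel and tip it out

### The arm

A 7-joint arm with a two-finger parallel gripper is mounted at the origin on the work surface. World frame = base frame: x ahead of the robot, y to its left, z up, the work surface at z = 0. Lengths are in m, angles in degrees, forces in N, time in s.
With the tool pointing down it reaches from about 0.35 to 0.9 m from the base axis. Payload 8.1 kg.
Tool frame: the origin (TCP) lies at the very end of the fingers, on their centre line; the grasp point (between the pads) lies 19 mm behind it; z points along the fingers, y is the line along which they close (so a half turn about z gives the same grasp; the last joint's range is limited). The gripper opens to 92 mm and grips with 3 to 60 N. Pads are 19 mm wide; open, the fingers measure 130 mm over their backs; the gripper's body (75 mm by 190 mm) begins 47 mm behind the grasp point.
Start: joints at [69.695, 24.895, 1.432, 90.138, -0.665, 64.973, -4.303], TCP at [0.156, -0.605, 0.227] pointing down, gripper open.
Joint ranges: [-149.89, 149.89], [-25.12, 119.58], [-72.63, 75.52], [4.76, 147.25], [-75.54, 255.54], [6.69, 114.76], [-157.13, 157.13]. Speed limits (degrees/s): [127.2, 127.2, 172.46, 172.46, 180, 180, 180].

### API

Orientations are given as [roll, pitch, yaw] about the fixed x, y, z axes, in that order (R = Rz(yaw) Ry(pitch) Rx(roll)).
In Python, from bench import robot gives the robot as it stands. The module is installed in compiled form; this text tells all that it offers.
- The arm moves only by the tool arm_command, never from a script. Its argument "increments" is a list of rows, each an object with "linear": the shift along the tool's x, y, z scaled (see below), a list of three; "delta_rot": the turn, a rotation vector about the tool's x, y, z scaled (see below), a list of three. A call has 1 to 20 rows; each row shifts and turns the commanded pose from where the row before left it, along the tool's axes as they then stand; what a row does not reach is not made up. The controller multiplies each number of a shift by 0.12 m and each number of a turn by 45 degrees. A row lasts 1/12 s, in which the tool goes at most 41.7 mm and 7.16 degrees, less where a joint would pass 70% of its speed; a pose out of reach is approached as far as the arm can. A call with a number of a shift or a turn outside -1 to 1 is refused whole. A call with a gripper value outside its range is refused whole. "gripper" is the opening, from 0 (shut) to 1 (fully open), set as the call begins (left out, the last holds). The fingers move at their own pace and stop on an object; "grip_force" is the grip in N (left out, the last holds). Time passes only in rows, so rows that do not move let the fingers close. It gives the time, the measured TCP pose, the force, the opening and the grip force at its end, in the units of the state.
- robot.read_state(): the state, without advancing time (a new reading comes with each control period).
- robot.camera(name): name is "side" or "top" or "wrist"; returns the picture (480x640x3 uint8, red, green, blue); there is no depth.
- robot.camera_model(name): a dict with "fx", "fy", "cx", "cy" (pixels), "R" (3x3) and "t" (3): a world point X has camera coordinates R X + t. Camera axes: x right, y down, z forward; pixel columns grow to the right and rows downward; lengths in m; the calibration is good to about 2 mm. A picture is of the moment at which its call begins: read the wrist's pose just before it. camera_model takes no time and is no camera call; for the wrist camera it gives the pose at the moment of the call.
- robot.sign_off(): hands the job in; it is judged then, once.
Trained networks look in the newest picture that a camera, given by its name, has taken for a name from the list of things; names that differ only in an ending like _2 or _b are one class to them, and where a whole thing is asked for, a point or a joint stands for the part that bears it (a point fixed in the world has none). Each returns a list of dicts, best first, with "score" (0 to 1); they miss things now and then, are a little off and sometimes report something else, mostly with a low value. They report only what shows in the picture. A call takes as long as a camera call. They do not tell look-alikes from the thing itself.
- robot.look_for(camera, target): "location" ([x, y, z] in m, in the coordinates of the camera as it stood for that picture, good to about 4 mm: the middle of the surface that is visible of it).
- robot.pinpoint(camera, target): "location" ([x, y, z] in m, in the coordinates of the camera as it stood for that picture, good to about 4 mm: a listed point, or the origin of a listed thing).
The state is a dict: "t": time; "joints": joint angles; "qd": joint speeds; "joint_efforts": joint torques, N m; "ee_pos": TCP position; "orientation": TCP orientation; "contact_force": force on the tool from outside, world axes, zero at the start; "ft_torque": the same for the moment, N m; "opening": finger opening in m; "finger_force": force on a finger pad.
Only numpy, scipy, OpenCV 4.12 (cv2) and the standard library are available. Lean on these libraries where they do the work, as an engineer would, in place of code of your own. Each camera call takes 0.05 s, during which the arm holds its last target. There are 200 camera calls.

### The job

The three look-alike trays under the lamp bar each hold one grey lure blank, but one blank has lead cast inside: find it by lifting the trays and feeling their weight. Carry that tray level to the black bin, tip it so the blank slides out into the bin, and set the emptied tray back level in a rack slot. The two ordinary blanks stay in their trays in the rack; keep every tray level unless it is over the bin, and leave the mug, caliper and glue bottle alone.

Things in the scene. Friction and masses are not known exactly. Their poses are not given: they have to be found in the camera images.
- rack: fixed rack: plywood slab 170 (x) x 262 (y) mm on a small drawer unit, top 75 mm above the bench; origin on the bench under the middle slot's centre, x away from the robot. Three slots at y = +83, 0, -83 mm between ribs 10 mm high and 70 mm or more apart. A tray belongs in a slot with its origin at rack x = 0 (30 mm either way is fine), along x, handle towards -x.
- rack_lamp (a point): centre of the fixed lamp bar across the rack: 45 (x) x 300 (y) x 22 mm high, underside 239 mm above the bench, near edge 78 mm in -x from the rack's origin, almost over the handles: a vertical gripper hits it, a tilted one gets under. Two posts (rack x = +95, y = +-126 mm) carry it by arms along x, 262 to 274 mm above the bench.
- bin: fixed black open box, 180 x 180 x 60 mm high, walls 5 mm; origin: centre of its underside on the bench. It stands left or right of the rack.
- mug: bystander: white mug, 80 mm wide, 95 mm high; origin at the centre of its foot
- caliper: bystander: steel caliper lying flat, 190 mm long, beyond the rack; origin at the middle of its underside, x along it
- glue: bystander: white bottle, 48 mm wide, 120 mm high; origin at the centre of its foot
- tray_1: bare-metal tray 130 (x) x 50 (y) x 26 mm high, 120 g empty; walls 3, floor 4 mm; closed towards the robot (-x), OPEN at the +x end; holds one loose grey lure blank 88 x 26 x 28 mm, lying along x. Origin: centre of underside (75 mm above the bench in the rack); z up. One tray's blank holds lead: about 280 g, the others about 100 g.
- tray_1_grip (a point): grip point in tray_1's black handle bar, 85 mm in -x and 51 mm above the tray's origin; axes as the tray's. The bar (16 mm wide in y, 12 thick, 70 long) leans back 30 degrees from vertical, top towards -x, and runs on 20 mm past this point. Pinch it across y, fingers along the bar, pointing +x and down.
- tray_2: bare-metal tray 130 (x) x 50 (y) x 26 mm high, 120 g empty; walls 3, floor 4 mm; closed towards the robot (-x), OPEN at the +x end; holds one loose grey lure blank 88 x 26 x 28 mm, lying along x. Origin: centre of underside (75 mm above the bench in the rack); z up. Which blank holds lead cannot be seen and changes from run to run.
- tray_2_grip (a point): grip point in tray_2's black handle bar, 85 mm in -x and 51 mm above the tray's origin; axes as the tray's. The bar (16 mm wide in y, 12 thick, 70 long) leans back 30 degrees from vertical, top towards -x, and runs on 20 mm past this point. Pinch it across y, fingers along the bar, pointing +x and down.
- tray_3: bare-metal tray 130 (x) x 50 (y) x 26 mm high, 120 g empty; walls 3, floor 4 mm; closed towards the robot (-x), OPEN at the +x end; holds one loose grey lure blank 88 x 26 x 28 mm, lying along x. Origin: centre of underside (75 mm above the bench in the rack); z up. Blanks slide off when tipped by about 35 degrees.
- tray_3_grip (a point): grip point in tray_3's black handle bar, 85 mm in -x and 51 mm above the tray's origin; axes as the tray's. The bar (16 mm wide in y, 12 thick, 70 long) leans back 30 degrees from vertical, top towards -x, and runs on 20 mm past this point. Pinch it across y, fingers along the bar, pointing +x and down.
There are look-alikes about, which are no part of the job. What is shaped like the tray_1 but purple is not meant. Leave any red look-alike of the tray_2 alone.

How it is judged (in metres and radians):
On the way, in this order (a step that is already met when the one before it is completed fails the run):
1. a tray is tipped (20 degrees or more) with its middle within 150 mm of the bin's centre (((angle between tray_1's own z axis and vertical above 0.35 rad and horizontal distance between tray_1 and bin below 0.15 m) or (angle between tray_2's own z axis and vertical above 0.35 rad and horizontal distance between tray_2 and bin below 0.15 m) or (angle between tray_3's own z axis and vertical above 0.35 rad and horizontal distance between tray_3 and bin below 0.15 m))).
2. the leaded blank, and nothing else, lies in the bin; neither tray nor robot touches the bin (contact force between bin and anything else between 2.25 and 3.4 N and contact force between bin and tray_1 below 0.05 N and contact force between bin and tray_2 below 0.05 N and contact force between bin and tray_3 below 0.05 N and contact force between bin and the arm below 0.05 N and contact force between bin and the fingers below 0.05 N), for 0.3 s.
At the end, for the whole second after the job is handed in: Bin loaded with the leaded blank only (2.25 to 3.4 N). All three trays at rest in the rack, flat on the slab (tilt under 0.06 rad), within 30 mm in x and 105 mm in y of its centre: one empty (0.8 to 1.6 N on the rack), two still holding their ordinary blanks (1.7 to 3.0 N) (all of step 2 and x of tray_1 in the frame of rack between -0.03 and 0.03 m and y of tray_1 in the frame of rack between -0.105 and 0.105 m and z of each of tray_1, tray_2, tray_3 in the frame of rack below 0.079 m and angle between each of tray_1, tray_2, tray_3's own z axis and vertical below 0.06 rad and linear speed of each of tray_1, tray_2, tray_3 below 0.02 m/s and x of tray_2 in the frame of rack between -0.03 and 0.03 m and y of tray_2 in the frame of rack between -0.105 and 0.105 m and x of tray_3 in the frame of rack between -0.03 and 0.03 m and y of tray_3 in the frame of rack between -0.105 and 0.105 m and ((contact force between tray_1 and rack between 0.8 and 1.6 N and contact force between tray_2 and rack between 1.7 and 3 N and contact force between tray_3 and rack between 1.7 and 3 N) or (contact force between tray_1 and rack between 1.7 and 3 N and contact force between tray_2 and rack between 0.8 and 1.6 N and contact force between tray_3 and rack between 1.7 and 3 N) or (contact force between tray_1 and rack between 1.7 and 3 N and contact force between tray_2 and rack between 1.7 and 3 N and contact force between tray_3 and rack between 0.8 and 1.6 N))); the robot touches nothing.
It fails at once if mug, caliper or glue bottle moved by more than 25 mm (distance of any of mug, caliper, glue from where it was at the start of the episode above 0.025 m).
It fails at once if a tray tilted more than 0.35 rad with its middle farther than 250 mm from the bin's centre ((angle between tray_1's own z axis and vertical above 0.35 rad and horizontal distance between tray_1 and bin above 0.25 m) or (angle between tray_2's own z axis and vertical above 0.35 rad and horizontal distance between tray_2 and bin above 0.25 m) or (angle between tray_3's own z axis and vertical above 0.35 rad and horizontal distance between tray_3 and bin above 0.25 m)).
It also fails if it takes over 72 s, if anything falls off the work surface, if the arm or the gripper's body presses on something with over 40 N, if the wrist force passes 120 N, or if a joint passes its speed limit or range.

## Working session

There is one attempt and no reset: what is moved stays moved. The work goes in short steps, Python scripts to look and compute and a tool call to move; the robot and the scene stay as the last step left them, time stands still between calls to the robot, and variables do not carry over. Pictures are saved under pics/ and viewed, at most 10 in all, crops included, and the job is handed in when it is done.

Besides the shell and the picture viewer there is one more tool, called by a JSON object that holds its "op" and its "data". arm_command: Moves the arm, as the interface text tells. Its arguments: {"type":"object","properties":{"increments":{"type":"array"},"gripper":{"type":"number"},"grip_force":{"type":"number"}},"required":["increments"]}

```bash
mkdir -p pics; cat > h.py <<'E'
import numpy as np, cv2
from bench import robot
from scipy.spatial.transform import Rotation as Ro
def shot(c,n):
    m=robot.camera_model(c); im=robot.camera(c); cv2.imwrite(f'pics/{n}.png',im[:,:,::-1]); return m,im
def w(m,p): return np.array(m['R']).T@(np.array(p)-np.array(m['t']))
def px(m,X):
    c=np.array(m['R'])@np.array(X)+np.array(m['t']); return np.round([m['fx']*c[0]/c[2]+m['cx'],m['fy']*c[1]/c[2]+m['cy']])
def find(c,m,names,f='pinpoint'):
    for n in names:
        for d in getattr(robot,f)(c,n):
            X=w(m,d['location']); print(c,n,round(d['score'],2),X.round(4),px(m,X))
E
python3 - <<'E'
from h import *
s=robot.read_state(); print({k:np.round(v,3) for k,v in s.items()})
for c in ['top','side']:
    m,im=shot(c,c+'0'); print(c,'cam at',(-np.array(m['R']).T@np.array(m['t'])).round(3))
    find(c,m,['rack','rack_lamp','bin','tray_1','tray_1_grip','mug','caliper','glue'])
a=cv2.imread('pics/top0.png');b=cv2.imread('pics/side0.png')
E
```

```text
{'t': np.float64(0.0), 'joints': array([69.694, 24.936,  1.43 , 90.191, -0.665, 64.974, -4.304]), 'qd': array([ 0.123,  0.012,  0.024, -0.007,  0.209,  0.041, -0.042]), 'joint_efforts': array([-0.0000e+00, -6.6785e+01,  9.8500e-01, -3.1445e+01, -6.0000e-02,
        4.3000e-02,  0.0000e+00]), 'ee_pos': array([ 0.156, -0.605,  0.226]), 'orientation': array([-1.79908e+02,  8.00000e-03,  1.44230e+01]), 'contact_force': array([-0.584, -0.091, -0.456]), 'ft_torque': array([0.006, 0.008, 0.018]), 'finger_force': np.float64(0.0), 'opening': np.float64(0.092)}
top cam at [ 0.414 -0.003  1.287]
top rack 0.63 [0.6298 0.0426 0.0024] [292. 188.]
top rack_lamp 0.69 [0.5734 0.0324 0.2523] [293. 195.]
top bin 0.71 [ 0.5288  0.3244 -0.0007] [185. 227.]
top tray_1 0.94 [ 0.2188 -0.2848 -0.007 ] [419. 343.]
top tray_1 0.85 [0.1636 0.2999 0.0032] [194. 369.]
top tray_1 0.83 [0.619  0.1243 0.0723] [258. 188.]
top tray_1 0.82 [0.6346 0.0469 0.0739] [289. 181.]
top tray_1 0.56 [ 0.6414 -0.0443  0.0727] [326. 178.]
top tray_1_grip 0.59 [0.5336 0.1141 0.1302] [260. 220.]
top mug 0.56 [ 0.573  -0.3197 -0.0061
[... 423 characters left out ...]
0.94 [0.6168 0.1264 0.0765] [252. 306.]
side tray_1 0.83 [0.1633 0.2998 0.0041] [497. 426.]
side tray_1 0.82 [ 0.2181 -0.2894 -0.0047] [437. 239.]
side tray_1 0.8 [ 0.6414 -0.0419  0.0772] [259. 256.]
side tray_1 0.58 [0.6383 0.0459 0.0749] [251. 281.]
side tray_1_grip 0.89 [0.5368 0.1154 0.1261] [293. 285.]
side tray_1_grip 0.79 [0.105  0.3568 0.0495] [548. 443.]
side tray_1_grip 0.23 [0.6173 0.123  0.0711] [253. 307.]
side mug 0.87 [ 5.773e-01 -3.232e-01  5.000e-04] [305. 223.]
side mug 0.69 [0.5551 0.0305 0.128 ] [290. 259.]
side mug 0.59 [0.5339 0.1151 0.129 ] [294. 284.]
side caliper 0.58 [ 0.7809 -0.043   0.004 ] [203. 278.]
side glue 0.96 [ 7.385e-01  2.200e-01 -7.000e-04] [182. 364.]
```

View pics/top0.png

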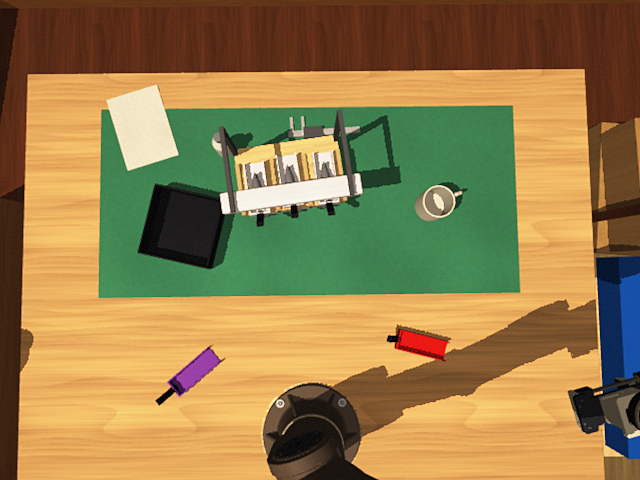

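View pics/side0.png

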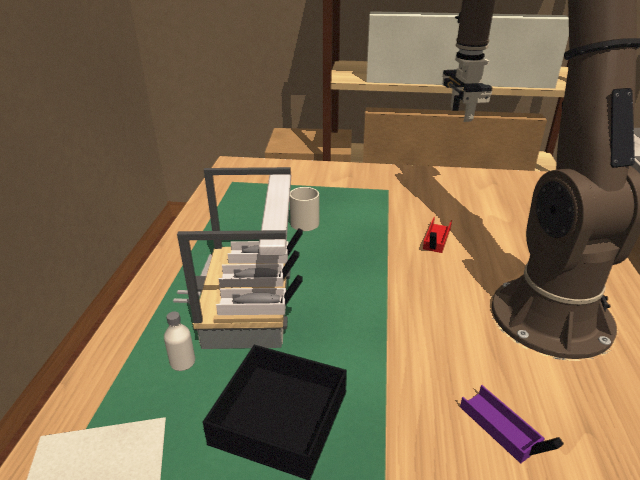

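The scene has five tray-like things. In the top picture these are bare metal in the rack at about (258,188), (289,181) and (326,178), purple at (194,369), and red at (419,343). I choose only the three in the rack. The bin is to the left of the rack at (185,227), the mug at (435,203), the glue at (222,145) and the caliper at (320,131).

Next I move in front of the rack for a close check with the wrist camera.

{"op": "arm_command", "data": {"increments": [{"linear":[0.185,-0.226,-0.022],"delta_rot":[0,0,0]},{"linear":[0.185,-0.226,-0.022],"delta_rot":[0,0,0]},{"linear":[0.185,-0.226,-0.022],"delta_rot":[0,0,0]},{"linear":[0.185,-0.226,-0.022],"delta_rot":[0,0,0]},{"linear":[0.185,-0.226,-0.022],"delta_rot":[0,0,0]},{"linear":[0.185,-0.226,-0.022],"delta_rot":[0,0,0]},{"linear":[0.185,-0.226,-0.022],"delta_rot":[0,0,0]},{"linear":[0.185,-0.226,-0.022],"delta_rot":[0,0,0]},{"linear":[0.185,-0.226,-0.022],"delta_rot":[0,0,0]},{"linear":[0.185,-0.226,-0.022],"delta_rot":[0,0,0]},{"linear":[0.185,-0.226,-0.022],"delta_rot":[0,0,0]},{"linear":[0.185,-0.226,-0.022],"delta_rot":[0,0,0]},{"linear":[0.185,-0.226,-0.022],"delta_rot":[0,0,0]},{"linear":[0.185,-0.226,-0.022],"delta_rot":[0,0,0]},{"linear":[0.185,-0.226,-0.022],"delta_rot":[0,0,0]},{"linear":[0.185,-0.226,-0.022],"delta_rot":[0,0,0]},{"linear":[0.185,-0.226,-0.022],"delta_rot":[0,0,0]},{"linear":[0.185,-0.226,-0.022],"delta_rot":[0,0,0]},{"linear":[0.185,-0.226,-0.022],"delta_rot":[0,0,0]},{"linear":[0.185,-0.226,-0.022],"delta_rot":[0,0,0]}], "gripper": 0.55}}

```text
t: 2.57
ee_pos: [0.4511, 0.0322, 0.28]
orientation: [180.0, -0.0, 14.4]
contact_force: [1.2, -0.6, 0.2]
opening: 0.0507
finger_force: 0.0
```

{"op": "arm_command", "data": {"increments": [{"linear":[0,0,0],"delta_rot":[0,0,0.14]},{"linear":[0,0,0],"delta_rot":[0,0.134,0]},{"linear":[0,0,0],"delta_rot":[0,0.134,0]},{"linear":[0,0,0],"delta_rot":[0,0.133,0]},{"linear":[0,0,0],"delta_rot":[0,0.133,0]},{"linear":[0,0,0],"delta_rot":[0,0.133,0]},{"linear":[0,0,0],"delta_rot":[0,0,0]},{"linear":[0,0,0],"delta_rot":[0,0,0]}]}}

```text
t: 3.23
ee_pos: [0.449, 0.0302, 0.279]
orientation: [179.9, -29.9, 8.1]
contact_force: [-1.4, 0.2, 0.6]
opening: 0.0502
finger_force: 0.0
```

```bash
cat >> h.py <<'E'
def st():
    s=robot.read_state(); print('t',round(float(s['t']),2),'ee',np.round(s['ee_pos'],4),'rpy',np.round(s['orientation'],2),'F',np.round(s['contact_force'],2),'M',np.round(s['ft_torque'],2),'op',round(float(s['opening']),4),'ff',round(float(s['finger_force']),1)); return s
def Rt(): 
    s=robot.read_state(); return np.array(s['ee_pos']),Ro.from_euler('xyz',s['orientation'],degrees=True)
def target(pos,yaw,tilt):
    R=Ro.from_euler('z',yaw,degrees=True)*Ro.from_euler('x',180,degrees=True)*Ro.from_euler('y',tilt,degrees=True)
    p,R0=Rt(); 
    print(' lin/0.12',(R0.inv().apply(np.array(pos)-p)/0.12).round(3),' rotvec/45',((R0.inv()*R).as_rotvec(degrees=True)/45).round(3))
E
python3 - <<'E'
from h import *
s=st(); print(np.round(s['joints'],1))
m,im=shot('wrist','w1')
find('wrist',m,['tray_1','tray_1_grip','rack','rack_lamp'])
E
```

```text
t 3.23 ee [0.449  0.0302 0.279 ] rpy [179.94 -29.88   8.11] F [-1.38  0.24  0.56] M [-0.02  0.52  0.  ] op 0.0502 ff 0.0
[ 20.6  -9.6 -27.2 130.1  -9.7  28.9 -82. ]
wrist tray_1 0.73 [0.618  0.1241 0.0757] [240. 135.]
wrist tray_1 0.72 [0.6336 0.0495 0.0714] [318. 132.]
wrist tray_1 0.64 [ 0.6432 -0.0407  0.0766] [411. 133.]
wrist tray_1_grip 0.73 [0.5331 0.1119 0.1314] [225. 201.]
wrist tray_1_grip 0.33 [0.5525 0.035  0.13  ] [323. 192.]
wrist rack 0.42 [0.6176 0.1246 0.0733] [240. 136.]
wrist rack_lamp 0.66 [0.5794 0.0375 0.2574] [332.  65.]
wrist rack_lamp 0.47 [0.5338 0.1151 0.1307] [222. 200.]
```

View pics/w1.png

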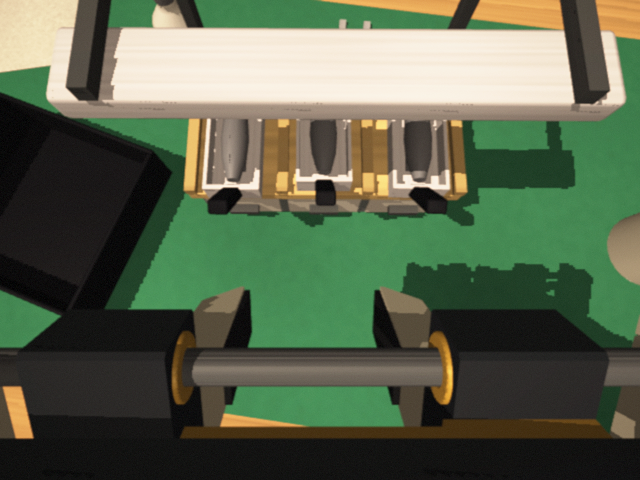

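The wrist picture shows three bare-metal trays with grey blanks under the white lamp bar. Their handles are at (223,200), (325,190) and (430,198), with no purple or red among them, so the choice is confirmed. I start with the middle tray.

```bash
python3 - <<'E'
from h import *
z=Ro.from_euler('z',8,degrees=True).apply([.5,0,-.866])
for g in [(0.5525,0.035,0.127),(0.534,0.114,0.127),(0.557,-0.054,0.127)]:
    g=np.array(g)
    print(g); target(g-0.06*z,8,30); target(g+0.019*z,8,30)
E
```

```text
[0.5525 0.035  0.127 ]
 lin/0.12 [0.082 0.087 1.024]  rotvec/45 [-0.003 -0.001  0.003]
 lin/0.12 [0.081 0.088 1.682]  rotvec/45 [-0.003 -0.001  0.003]
[0.534 0.114 0.127]
 lin/0.12 [ 0.03  -0.587  0.994]  rotvec/45 [-0.003 -0.001  0.003]
 lin/0.12 [ 0.03  -0.586  1.653]  rotvec/45 [-0.003 -0.001  0.003]
[ 0.557 -0.054  0.127]
 lin/0.12 [0.023 0.826 0.989]  rotvec/45 [-0.003 -0.001  0.003]
 lin/0.12 [0.023 0.827 1.647]  rotvec/45 [-0.003 -0.001  0.003]
```

{"op": "arm_command", "data": {"increments": [{"linear":[0.016,0.017,0.2],"delta_rot":[0,0,0]},{"linear":[0.016,0.017,0.2],"delta_rot":[0,0,0]},{"linear":[0.016,0.018,0.2],"delta_rot":[0,0,0]},{"linear":[0.016,0.018,0.2],"delta_rot":[0,0,0]},{"linear":[0.016,0.018,0.22],"delta_rot":[0,0,0]},{"linear":[0,0,0.165],"delta_rot":[0,0,0]},{"linear":[0,0,0.165],"delta_rot":[0,0,0]},{"linear":[0,0,0.165],"delta_rot":[0,0,0]},{"linear":[0,0,0.165],"delta_rot":[0,0,0]},{"linear":[0,0,0],"delta_rot":[0,0,0]},{"linear":[0,0,0],"delta_rot":[0,0,0]}]}}

```text
t: 4.4
ee_pos: [0.5527, 0.0326, 0.1273]
orientation: [179.8, -29.6, 8.2]
contact_force: [-0.3, -0.2, 0.7]
opening: 0.0503
finger_force: 0.0
```

```bash
python3 - <<'E'
from h import *
st(); shot('wrist','w2')
for i in range(3):
    st(); robot.camera('wrist')
E
```

```text
t 4.4 ee [0.5527 0.0326 0.1273] rpy [179.82 -29.65   8.16] F [-0.35 -0.18  0.71] M [-0.05  0.58  0.01] op 0.0503 ff 0.0
t 4.45 ee [0.5524 0.0325 0.1278] rpy [179.83 -29.68   8.11] F [ 0.03  0.74 -0.21] M [-0.09  0.58  0.01] op 0.0508 ff 0.0
t 4.5 ee [0.5523 0.0323 0.1282] rpy [179.83 -29.72   8.08] F [0.15 0.08 0.29] M [-0.1   0.56 -0.02] op 0.0502 ff 0.0
t 4.55 ee [0.5522 0.0322 0.1285] rpy [179.83 -29.75   8.07] F [ 0.67 -0.52 -0.49] M [-0.05  0.6   0.01] op 0.0503 ff 0.0
```

View pics/w2.png

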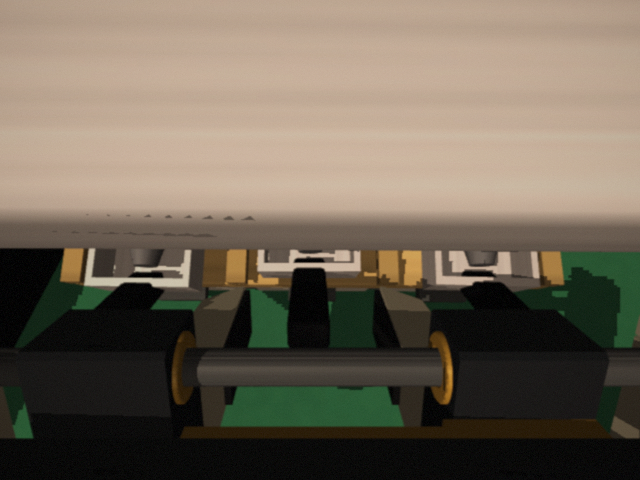

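The bar is between the fingers at (308,305), nearly centred. The tool stopped about 19 mm short along its axis, so I go on.

```bash
python3 - <<'E'
from h import *
z=Ro.from_euler('z',8,degrees=True).apply([.5,0,-.866])
s=st(); print(np.round(s['joints'],1),np.round(s['qd'],1)); target(np.array((0.5525,0.035,0.127))+0.019*z,8,30)
E
```

```text
t 4.6 ee [0.5522 0.0322 0.1286] rpy [179.82 -29.77   8.08] F [ 0.35 -0.26  0.76] M [-0.02  0.6  -0.05] op 0.0506 ff 0.0
[   6.2   15.6  -18.4  132.3   63.8    6.8 -154.2] [ 0.1 -0.3  0.   0.2  1.5 -0.1 -1.3]
 lin/0.12 [-0.001 -0.024  0.173]  rotvec/45 [0.003 0.005 0.001]
```

Joint 6 is at its lower limit and joint 7 is near its end. A half turn of the tool about z gives the same grasp with joint room, so I back off and turn.

{"op": "arm_command", "data": {"increments": [{"linear":[0,0,-0.15],"delta_rot":[0,0,0]},{"linear":[0,0,-0.15],"delta_rot":[0,0,0]},{"linear":[0,0,-0.2],"delta_rot":[0,0,0]},{"linear":[0,0,-0.2],"delta_rot":[0,0,0]},{"linear":[0,0,-0.2],"delta_rot":[0,0,0]},{"linear":[0,0,-0.2],"delta_rot":[0,0,0]},{"linear":[0,0,-0.2],"delta_rot":[0,0,0]},{"linear":[0,0,-0.2],"delta_rot":[0,0,0]},{"linear":[0,0,0],"delta_rot":[0,0,0.15]},{"linear":[0,0,0],"delta_rot":[0,0,0.15]}]}}

```text
t: 5.43
ee_pos: [0.4827, 0.0161, 0.2503]
orientation: [-173.0, -28.9, -7.9]
contact_force: [-0.2, 0.1, -0.0]
opening: 0.0505
finger_force: 0.0
```

```bash
python3 - <<'E'
from h import *
s=st(); print(np.round(s['joints'],1)); target((0.449,.03,.279),8,30)
E
```

```text
t 5.43 ee [0.4827 0.0161 0.2503] rpy [-173.03  -28.9    -7.89] F [-0.22  0.1  -0.04] M [-0.03  0.62 -0.05] op 0.0505 ff 0.0
[ 61.8  -2.1 -65.3 127.9  -7.6  23.5 -93.9]
 lin/0.12 [-0.142 -0.118 -0.34 ]  rotvec/45 [ 0.02   0.006 -0.308]
```

{"op": "arm_command", "data": {"increments": [{"linear":[-0.035,-0.03,-0.085],"delta_rot":[0,0,0]},{"linear":[-0.035,-0.03,-0.085],"delta_rot":[0,0,0]},{"linear":[-0.035,-0.03,-0.085],"delta_rot":[0,0,0]},{"linear":[-0.035,-0.03,-0.085],"delta_rot":[0,0,0]},{"linear":[0,0,0],"delta_rot":[0,0,-0.155]},{"linear":[0,0,0],"delta_rot":[0,0,-0.155]},{"linear":[0,0,0],"delta_rot":[0,0,-0.155]},{"linear":[0,0,0],"delta_rot":[0,0,-0.155]},{"linear":[0,0,0],"delta_rot":[0,0,-0.155]},{"linear":[0,0,0],"delta_rot":[0,0,-0.155]},{"linear":[0,0,0],"delta_rot":[0,0,-0.155]},{"linear":[0,0,0],"delta_rot":[0,0,-0.155]}]}}

```text
t: 6.43
ee_pos: [0.4489, 0.0311, 0.2786]
orientation: [158.6, -21.0, 54.3]
contact_force: [0.6, 0.7, -0.1]
opening: 0.0507
finger_force: 0.0
```

```bash
python3 - <<'E'
from h import *
s=st(); print(np.round(s['joints'],1)); target((0.449,.03,.279),188,-30)
E
```

```text
t 6.43 ee [0.4489 0.0311 0.2786] rpy [158.61 -20.99  54.25] F [ 0.64  0.73 -0.09] M [-0.06  0.52  0.02] op 0.0507 ff 0.0
[ 39.8 -10.2 -43.2 129.  -16.2  29.5 -32.4]
 lin/0.12 [-0.005  0.008 -0.003]  rotvec/45 [-0.017  0.013 -3.057]
```

{"op": "arm_command", "data": {"increments": [{"linear":[0,0,0],"delta_rot":[0,0,-0.153]},{"linear":[0,0,0],"delta_rot":[0,0,-0.153]},{"linear":[0,0,0],"delta_rot":[0,0,-0.153]},{"linear":[0,0,0],"delta_rot":[0,0,-0.153]},{"linear":[0,0,0],"delta_rot":[0,0,-0.153]},{"linear":[0,0,0],"delta_rot":[0,0,-0.153]},{"linear":[0,0,0],"delta_rot":[0,0,-0.153]},{"linear":[0,0,0],"delta_rot":[0,0,-0.153]},{"linear":[0,0,0],"delta_rot":[0,0,-0.153]},{"linear":[0,0,0],"delta_rot":[0,0,-0.153]},{"linear":[0,0,0],"delta_rot":[0,0,-0.153]},{"linear":[0,0,0],"delta_rot":[0,0,-0.153]},{"linear":[0,0,0],"delta_rot":[0,0,-0.153]},{"linear":[0,0,0],"delta_rot":[0,0,-0.153]},{"linear":[0,0,0],"delta_rot":[0,0,-0.153]},{"linear":[0,0,0],"delta_rot":[0,0,-0.153]},{"linear":[0,0,0],"delta_rot":[0,0,-0.153]},{"linear":[0,0,0],"delta_rot":[0,0,-0.153]},{"linear":[0,0,0],"delta_rot":[0,0,-0.153]},{"linear":[0,0,0],"delta_rot":[0,0,-0.153]}]}}

```text
t: 8.1
ee_pos: [0.4488, 0.031, 0.2787]
orientation: [-179.4, 29.6, -171.9]
contact_force: [-0.3, -0.1, 0.1]
opening: 0.0507
finger_force: 0.0
```

```bash
python3 - <<'E'
from h import *
z=Ro.from_euler('z',8,degrees=True).apply([.5,0,-.866])
s=st(); print(np.round(s['joints'],1)); 
g=np.array((0.5525,0.035,0.127)); target(g-0.06*z,188,-30); target(g+0.019*z,188,-30)
E
```

```text
t 8.1 ee [0.4488 0.031  0.2787] rpy [-179.36   29.61 -171.92] F [-0.33 -0.06  0.13] M [-0.02  0.45  0.01] op 0.0507 ff 0.0
[  7.   -9.7 -16.9 130.6  -2.1  29.2  89.1]
 lin/0.12 [-0.12  -0.077  1.025]  rotvec/45 [-0.013 -0.009  0.002]
 lin/0.12 [-0.125 -0.07   1.684]  rotvec/45 [-0.013 -0.009  0.002]
```

{"op": "arm_command", "data": {"increments": [{"linear":[-0.024,-0.015,0.17],"delta_rot":[-0.013,-0.009,0]},{"linear":[-0.024,-0.015,0.17],"delta_rot":[0,0,0]},{"linear":[-0.024,-0.015,0.17],"delta_rot":[0,0,0]},{"linear":[-0.024,-0.015,0.17],"delta_rot":[0,0,0]},{"linear":[-0.024,-0.015,0.17],"delta_rot":[0,0,0]},{"linear":[0,0,0.17],"delta_rot":[0,0,0]},{"linear":[0,0,0.1],"delta_rot":[0,0,0]},{"linear":[0,0,0.1],"delta_rot":[0,0,0]},{"linear":[0,0,0.1],"delta_rot":[0,0,0]},{"linear":[0,0,0.1],"delta_rot":[0,0,0]},{"linear":[0,0,0.1],"delta_rot":[0,0,0]},{"linear":[0,0,0.1],"delta_rot":[0,0,0]},{"linear":[0,0,0],"delta_rot":[0,0,0]},{"linear":[0,0,0],"delta_rot":[0,0,0]}]}}

```text
t: 9.27
ee_pos: [0.5515, 0.0337, 0.1284]
orientation: [-179.8, 29.8, -172.3]
contact_force: [0.2, -0.3, 0.2]
opening: 0.0504
finger_force: 0.0
```

```bash
python3 - <<'E'
from h import *
z=Ro.from_euler('z',8,degrees=True).apply([.5,0,-.866])
s=st(); print(np.round(s['joints'],1)); 
g=np.array((0.5525,0.035,0.127)); target(g+0.019*z,188,-30)
E
```

```text
t 9.27 ee [0.5515 0.0337 0.1284] rpy [-179.83   29.79 -172.27] F [ 0.23 -0.26  0.17] M [0.07 0.39 0.01] op 0.0504 ff 0.0
[  4.9  15.4 -17.3 132.5  65.1   6.8  23.8]
 lin/0.12 [-0.003  0.011  0.173]  rotvec/45 [-0.007 -0.005 -0.005]
```

{"op": "arm_command", "data": {"increments": [{"linear":[0,0,0.06],"delta_rot":[0,0,0]},{"linear":[0,0,0.06],"delta_rot":[0,0,0]},{"linear":[0,0,0.06],"delta_rot":[0,0,0]},{"linear":[0,0,0],"delta_rot":[0,0,0]}]}}

```text
t: 9.6
ee_pos: [0.5624, 0.0352, 0.1095]
orientation: [-179.8, 29.8, -172.3]
contact_force: [0.1, -0.1, 0.4]
opening: 0.0507
finger_force: 0.0
```

```bash
python3 - <<'E'
from h import *
z=Ro.from_euler('z',8,degrees=True).apply([.5,0,-.866])
s=st(); print(np.round(s['joints'],1)); 
g=np.array((0.5525,0.035,0.127)); target(g+0.019*z,188,-30)
E
```

```text
t 9.6 ee [0.5624 0.0352 0.1095] rpy [-179.81   29.81 -172.27] F [ 0.13 -0.12  0.36] M [ 0.01  0.49 -0.  ] op 0.0507 ff 0.0
[ 4.600e+00  1.850e+01 -1.730e+01  1.322e+02  8.900e+01  7.000e+00
  1.000e-01]
 lin/0.12 [-0.002  0.01  -0.009]  rotvec/45 [-0.007 -0.004 -0.005]
```

{"op": "arm_command", "data": {"increments": [{"linear":[0,0,0],"delta_rot":[0,0,0]},{"linear":[0,0,0],"delta_rot":[0,0,0]},{"linear":[0,0,0],"delta_rot":[0,0,0]},{"linear":[0,0,0],"delta_rot":[0,0,0]},{"linear":[0,0,0],"delta_rot":[0,0,0]},{"linear":[0,0,0],"delta_rot":[0,0,0]}], "gripper": 0, "grip_force": 55}}

```text
t: 10.1
ee_pos: [0.5624, 0.0355, 0.1097]
orientation: [-179.8, 29.8, -172.3]
contact_force: [-2.9, 2.0, 4.8]
opening: 0.0161
finger_force: 55.1
```

{"op": "arm_command", "data": {"increments": [{"linear":[-0.02,0,-0.035],"delta_rot":[0,0,0]},{"linear":[-0.02,0,-0.035],"delta_rot":[0,0,0]},{"linear":[-0.02,0,-0.035],"delta_rot":[0,0,0]},{"linear":[-0.02,0,-0.034],"delta_rot":[0,0,0]},{"linear":[-0.02,0,-0.034],"delta_rot":[0,0,0]},{"linear":[0,0,0],"delta_rot":[0,0,0]},{"linear":[0,0,0],"delta_rot":[0,0,0]},{"linear":[0,0,0],"delta_rot":[0,0,0]}]}}

```text
t: 10.77
ee_pos: [0.562, 0.035, 0.1328]
orientation: [-179.8, 29.7, -172.3]
contact_force: [-0.2, -0.6, -3.1]
opening: 0.0156
finger_force: 55.0
```

```bash
cat >> h.py <<'E'
def weigh(n=8):
    F=[];M=[]
    for i in range(n):
        s=robot.read_state(); F.append(s['contact_force']); M.append(s['ft_torque']); robot.camera('side')
    print('mean F',np.mean(F,0).round(2),'M',np.mean(M,0).round(3))
E
python3 - <<'E'
from h import *
s=st(); print(np.round(s['joints'],1)); weigh()
m,im=shot('side','s2'); find('side',m,['tray_1','tray_1_grip'])
cv2.imwrite('pics/s2c.png',cv2.resize(im[180:360,180:340,::-1],None,fx=3,fy=3))
E
```

```text
t 10.77 ee [0.562  0.035  0.1328] rpy [-179.83   29.75 -172.29] F [-0.23 -0.64 -3.05] M [-0.13  1.1   0.02] op 0.0156 ff 55.0
[ 11.4  16.6 -25.1 130.4  63.1   9.8  26.4]
mean F [ 0.13 -0.43 -3.82] M [-0.067  1.114 -0.006]
side tray_1 0.93 [0.6171 0.1234 0.0731] [253. 306.]
side tray_1 0.89 [ 0.2189 -0.2883 -0.    ] [437. 238.]
side tray_1 0.82 [0.6401 0.0462 0.0997] [249. 272.]
side tray_1 0.82 [0.1647 0.3    0.0042] [496. 426.]
side tray_1 0.52 [ 0.6416 -0.0435  0.0779] [259. 256.]
side tray_1_grip 0.95 [0.5339 0.115  0.1243] [294. 286.]
side tray_1_grip 0.7 [0.1059 0.3598 0.0499] [548. 444.]
```

View pics/s2c.png

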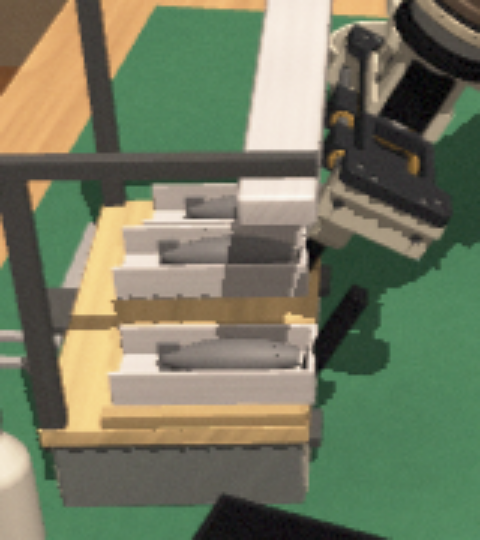

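Weight is about 3.9 N: this is the leaded blank (an ordinary one would read about 2.2 N). The crop shows the middle tray lifted and level, gripper clear of the lamp. I pull it out towards the robot, rising slightly.

{"op": "arm_command", "data": {"increments": [{"linear":[0.02,0,-0.012],"delta_rot":[0,0,0]},{"linear":[0.05,0,-0.04],"delta_rot":[0,0,0]},{"linear":[0.07,0,-0.08],"delta_rot":[0,0,0]},{"linear":[0.07,0,-0.08],"delta_rot":[0,0,0]},{"linear":[0.07,0,-0.08],"delta_rot":[0,0,0]},{"linear":[0.07,0,-0.08],"delta_rot":[0,0,0]},{"linear":[0.07,0,-0.08],"delta_rot":[0,0,0]},{"linear":[0.07,0,-0.08],"delta_rot":[0,0,0]},{"linear":[0.07,0,-0.08],"delta_rot":[0,0,0]},{"linear":[0.07,0,-0.08],"delta_rot":[0,0,0]},{"linear":[0.07,0,-0.08],"delta_rot":[0,0,0]},{"linear":[0.04,0,-0.04],"delta_rot":[0,0,0]},{"linear":[0.02,0,-0.02],"delta_rot":[0,0,0]},{"linear":[0,0,0],"delta_rot":[0,0,0]},{"linear":[0,0,0],"delta_rot":[0,0,0]}]}}

```text
t: 12.57
ee_pos: [0.4344, 0.0176, 0.1747]
orientation: [-179.7, 29.8, -172.3]
contact_force: [0.4, -1.0, -4.1]
opening: 0.0158
finger_force: 55.0
```

```bash
python3 - <<'E'
from h import *
s=st(); print(np.round(s['joints'],1)); weigh(2)
m,im=shot('side','s3'); find('side',m,['tray_1','tray_1_grip'])
target((0.385,0.012,0.2),188,-30); target((0.43,0.11,0.26),200,-30)
E
```

```text
t 12.57 ee [0.4344 0.0176 0.1747] rpy [-179.74   29.8  -172.31] F [ 0.36 -1.02 -4.15] M [-0.02  1.02  0.03] op 0.0158 ff 55.0
[ 51.4   2.3 -60.  140.   14.8   9.4  75.6]
mean F [ 0.61 -0.58 -4.38] M [-0.047  1.069  0.016]
side tray_1 0.9 [0.1627 0.2999 0.0025] [497. 427.]
side tray_1 0.79 [ 0.2186 -0.2871  0.0025] [437. 237.]
side tray_1 0.7 [ 0.639  -0.044   0.0759] [260. 256.]
side tray_1 0.69 [0.5093 0.0271 0.1412] [313. 254.]
side tray_1 0.56 [0.6156 0.1223 0.0787] [253. 304.]
side tray_1_grip 0.67 [0.5358 0.1135 0.1289] [293. 284.]
side tray_1_grip 0.65 [0.1035 0.3579 0.0509] [550. 443.]
side tray_1_grip 0.34 [0.5748 0.0334 0.2592] [278. 203.]
 lin/0.12 [ 0.26  -0.001 -0.392]  rotvec/45 [-0.006 -0.004 -0.004]
 lin/0.12 [-0.407  0.757 -0.588]  rotvec/45 [-0.139 -0.005 -0.235]
```

{"op": "arm_command", "data": {"increments": [{"linear":[-0.003,0,-0.045],"delta_rot":[0,0,0]},{"linear":[-0.003,0,-0.045],"delta_rot":[0,0,0]},{"linear":[-0.003,0,-0.045],"delta_rot":[0,0,0]},{"linear":[-0.003,0,-0.045],"delta_rot":[0,0,0]},{"linear":[-0.003,0,-0.045],"delta_rot":[0,0,0]},{"linear":[-0.003,0,-0.045],"delta_rot":[0,0,0]},{"linear":[0,0.04,0],"delta_rot":[0,0,0]},{"linear":[0,0.08,0],"delta_rot":[0,0,0]},{"linear":[0,0.1,0],"delta_rot":[0,0,0]},{"linear":[0,0.1,0],"delta_rot":[0,0,0]},{"linear":[0,0.1,0],"delta_rot":[0,0,0]},{"linear":[0,0.1,0],"delta_rot":[0,0,0]},{"linear":[0,0.1,0],"delta_rot":[0,0,0]},{"linear":[0,0.1,0],"delta_rot":[0,0,0]},{"linear":[0,0.08,0],"delta_rot":[0,0,0]},{"linear":[0,0.04,0],"delta_rot":[0,0,0]},{"linear":[0,0,0],"delta_rot":[0,0,0]}]}}

```text
t: 14.23
ee_pos: [0.4073, 0.1179, 0.2034]
orientation: [-179.9, 29.8, -172.1]
contact_force: [-0.8, -0.1, -3.0]
opening: 0.0158
finger_force: 55.0
```

```bash
python3 - <<'E'
from h import *
s=st(); print(np.round(s['joints'],1)); weigh(1)
m,im=shot('side','s4'); find('side',m,['tray_1']); find('side',m,['bin'])
m,im=shot('top','t4'); find('top',m,['tray_1']); find('top',m,['bin'])
target((0.4226,0.26,0.2),210,-30)
E
```

```text
t 14.23 ee [0.4073 0.1179 0.2034] rpy [-179.88   29.82 -172.06] F [-0.81 -0.09 -3.05] M [-0.17  1.07 -0.12] op 0.0158 ff 55.0
[ 50.9  -7.6 -72.6 137.7   1.9  15.7  72.7]
mean F [-0.81 -0.09 -3.05] M [-0.165  1.07  -0.115]
side tray_1 0.94 [0.1642 0.301  0.0016] [496. 428.]
side tray_1 0.88 [ 0.6396 -0.0432  0.0781] [260. 256.]
side tray_1 0.72 [0.4816 0.128  0.1687] [320. 274.]
side tray_1 0.64 [ 0.219  -0.2892  0.0012] [437. 237.]
side tray_1 0.6 [0.6176 0.1275 0.0755] [252. 307.]
side bin 0.76 [ 0.5309  0.317  -0.0034] [279. 417.]
side bin 0.3 [0.3978 0.1148 0.2227] [368. 248.]
top tray_1 0.69 [ 0.6385 -0.0409  0.0721] [324. 179.]
top tray_1 0.67 [0.6192 0.1244 0.0754] [258. 188.]
top tray_1 0.58 [1.633e-01 2.975e-01 1.000e-04] [195. 369.]
top tray_1 0.56 [0.4792 0.1242 0.1654] [254. 242.]
top tray_1 0.3 [6.25e-01 4.40e-02 3.00e-04] [291. 190.]
top tray_1 0.18 [ 0.5728 -0.3173 -0.0053] [428. 208.]
top bin 0.96 [0.5275 0.3228 0.0008] [186. 228.]
 lin/0.12 [-0.234  1.18   0.163]  rotvec/45 [-0.251 -0.005 -0.43 ]
```

{"op": "arm_command", "data": {"increments": [{"linear":[0,0.05,0],"delta_rot":[0,0,0]},{"linear":[0,0.1,0],"delta_rot":[0,0,0]},{"linear":[0,0.1,0],"delta_rot":[0,0,0]},{"linear":[0,0.1,0],"delta_rot":[0,0,0]},{"linear":[0,0.1,0],"delta_rot":[0,0,0]},{"linear":[0,0.1,0],"delta_rot":[0,0,0]},{"linear":[0,0.1,0],"delta_rot":[0,0,0]},{"linear":[0,0.05,0],"delta_rot":[0,0,0]},{"linear":[0,0,0],"delta_rot":[-0.025,0,-0.043]},{"linear":[0,0,0],"delta_rot":[-0.025,0,-0.043]},{"linear":[0,0,0],"delta_rot":[-0.025,0,-0.043]},{"linear":[0,0,0],"delta_rot":[-0.025,0,-0.043]},{"linear":[0,0,0],"delta_rot":[-0.025,0,-0.043]},{"linear":[0,0,0],"delta_rot":[-0.025,0,-0.043]},{"linear":[0,0,0],"delta_rot":[-0.025,0,-0.043]},{"linear":[0,0,0],"delta_rot":[-0.025,0,-0.043]},{"linear":[0,0,0],"delta_rot":[-0.025,0,-0.043]},{"linear":[0,0,0],"delta_rot":[-0.025,0,-0.043]},{"linear":[0,0,0],"delta_rot":[0,0,0]}]}}

```text
t: 16.17
ee_pos: [0.3967, 0.1956, 0.203]
orientation: [180.0, 29.7, -149.9]
contact_force: [0.5, 0.2, -3.6]
opening: 0.0154
finger_force: 55.0
```

```bash
python3 - <<'E'
from h import *
s=st(); print(np.round(s['joints'],1)); weigh(1)
target((0.4226,0.26,0.2),210,-30)
m,im=shot('top','t5'); find('top',m,['tray_1'])
E
```

```text
t 16.17 ee [0.3967 0.1956 0.203 ] rpy [ 179.99   29.72 -149.91] F [ 0.52  0.21 -3.63] M [-0.5   0.95 -0.02] op 0.0154 ff 55.0
[ 24.3  -2.2 -54.5 136.8  -5.8  14.8  94.6]
mean F [ 0.52  0.21 -3.63] M [-0.503  0.947 -0.021]
 lin/0.12 [-0.382  0.355  0.247]  rotvec/45 [ 0.    -0.007 -0.003]
top tray_1 0.97 [ 0.6407 -0.0425  0.0713] [325. 179.]
top tray_1 0.93 [ 0.2178 -0.2881 -0.0039] [421. 344.]
top tray_1 0.91 [0.1642 0.2991 0.0038] [194. 368.]
top tray_1 0.8 [0.6201 0.126  0.0717] [257. 187.]
top tray_1 0.78 [0.4585 0.2345 0.1664] [206. 251.]
```

```bash
python3 - <<'E'
from h import *
target((0.411,0.2535,0.21),210,-30); target((0.411,0.2535,0.21),210,20)
E
```

```text
lin/0.12 [-0.327  0.352  0.12 ]  rotvec/45 [ 0.    -0.007 -0.002]
 lin/0.12 [-0.327  0.352  0.12 ]  rotvec/45 [ 1.000e-03  1.105e+00 -2.000e-03]
```

{"op": "arm_command", "data": {"increments": [{"linear":[-0.055,0.06,0.02],"delta_rot":[0,0,0]},{"linear":[-0.055,0.06,0.02],"delta_rot":[0,0,0]},{"linear":[-0.055,0.06,0.02],"delta_rot":[0,0,0]},{"linear":[-0.055,0.06,0.02],"delta_rot":[0,0,0]},{"linear":[-0.055,0.06,0.02],"delta_rot":[0,0,0]},{"linear":[-0.055,0.06,0.02],"delta_rot":[0,0,0]},{"linear":[0,0,0],"delta_rot":[0,0,0]},{"linear":[0,0,0],"delta_rot":[0,0,0]}]}}

```text
t: 16.98
ee_pos: [0.4104, 0.2553, 0.2102]
orientation: [179.9, 29.7, -150.0]
contact_force: [0.1, -0.1, -3.0]
opening: 0.0157
finger_force: 55.0
```

```bash
python3 - <<'E'
from h import *
s=st(); print(np.round(s['joints'],1))
target((0.411,0.2535,0.21),210,20)
m,im=shot('top','t6'); find('top',m,['tray_1','bin'])
m,im=shot('side','s6'); find('side',m,['tray_1'])
cv2.imwrite('pics/s6c.png',cv2.resize(im[180:480,160:460,::-1],None,fx=2,fy=2))
E
```

```text
t 16.98 ee [0.4104 0.2553 0.2102] rpy [ 179.91   29.73 -149.96] F [ 0.07 -0.15 -2.99] M [-0.48  1.02 -0.06] op 0.0157 ff 55.0
[ 17.    3.7 -59.6 132.   28.4  18.9  53.6]
 lin/0.12 [ 0.004 -0.015  0.   ]  rotvec/45 [0.002 1.105 0.002]
top tray_1 0.95 [ 0.6395 -0.042   0.0724] [325. 179.]
top tray_1 0.83 [0.4733 0.2939 0.1754] [179. 245.]
top tray_1 0.83 [ 0.2213 -0.2868 -0.0036] [420. 342.]
top tray_1 0.72 [0.6198 0.1237 0.075 ] [258. 187.]
top bin 0.55 [ 0.5274  0.3214 -0.0018] [186. 228.]
side tray_1 0.96 [0.1626 0.2972 0.0042] [497. 425.]
side tray_1 0.79 [0.4756 0.2904 0.1754] [312. 332.]
side tray_1 0.78 [0.6145 0.1227 0.0722] [254. 307.]
side tray_1 0.68 [ 0.2175 -0.2868  0.0024] [437. 238.]
side tray_1 0.55 [ 0.6382 -0.0455  0.0775] [260. 255.]
```

View pics/s6c.png

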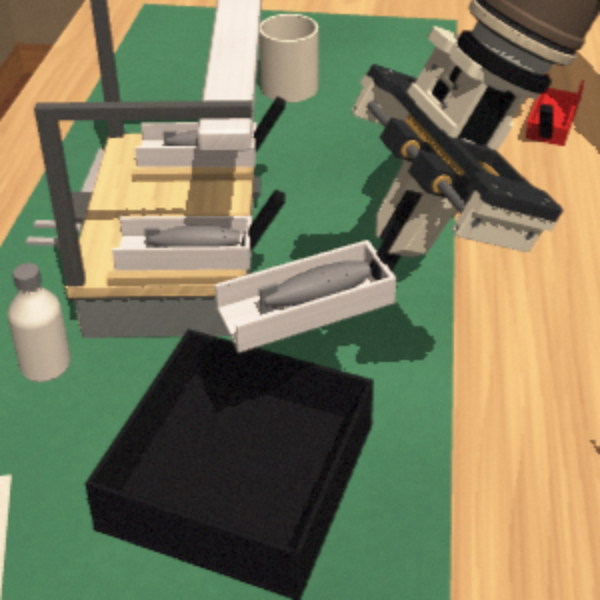

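The crop shows the tray level, its open end at (228,330) in front of and above the bin, with the blank still inside. The middle is about 60 mm from the bin's centre, so I tip it now.

{"op": "arm_command", "data": {"increments": [{"linear":[0,0,0],"delta_rot":[0,0.09,0]},{"linear":[0,0,0],"delta_rot":[0,0.13,0]},{"linear":[0,0,0],"delta_rot":[0,0.13,0]},{"linear":[0,0,0],"delta_rot":[0,0.13,0]},{"linear":[0,0,0],"delta_rot":[0,0.13,0]},{"linear":[0,0,0],"delta_rot":[0,0.13,0]},{"linear":[0,0,0],"delta_rot":[0,0.13,0]},{"linear":[0,0,0],"delta_rot":[0,0.13,0]},{"linear":[0,0,0],"delta_rot":[0,0.11,0]},{"linear":[0,0,0],"delta_rot":[0,0,0]},{"linear":[0,0,0],"delta_rot":[0,0,0]},{"linear":[0,0,0],"delta_rot":[0,0,0]},{"linear":[0,0,0],"delta_rot":[0,0,0]},{"linear":[0,0,0],"delta_rot":[0,0,0]}]}}

```text
t: 18.4
ee_pos: [0.4105, 0.2543, 0.2111]
orientation: [-180.0, -20.1, -150.0]
contact_force: [0.6, -0.7, -1.2]
opening: 0.0157
finger_force: 55.0
```

```bash
python3 - <<'E'
from h import *
s=st(); print(np.round(s['joints'],1)); weigh(3)
m,im=shot('top','t7'); a=cv2.resize(im[150:330,110:290,::-1],(400,400))
m,im=shot('side','s7'); b=cv2.resize(im[240:480,180:420,::-1],(400,400))
cv2.imwrite('pics/c7.png',np.hstack([a,b]))
E
```

```text
t 18.4 ee [0.4105 0.2543 0.2111] rpy [-179.98  -20.07 -149.96] F [ 0.63 -0.72 -1.15] M [ 0.35 -0.53 -0.02] op 0.0157 ff 55.0
[ -2.1  35.5 -53.8  92.   19.7  85.4  60. ]
mean F [ 0.37 -0.38 -0.69] M [ 0.372 -0.526  0.005]
```

View pics/c7.png

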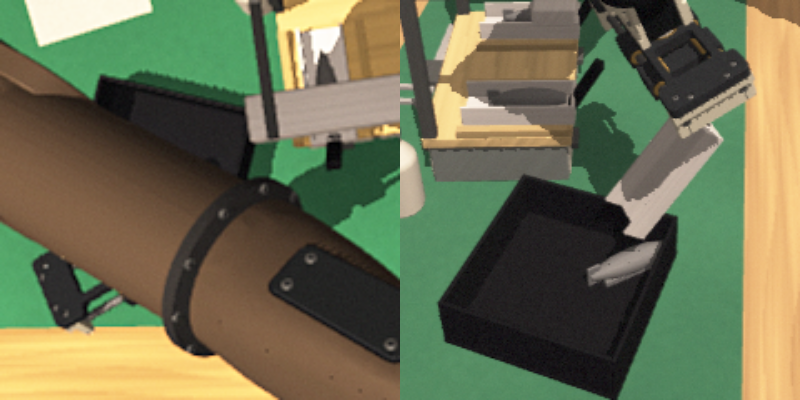

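The side view shows the blank lying in the bin at about (625,262), and the tray is empty. I raise the tray, level it over the bin, and check.

{"op": "arm_command", "data": {"increments": [{"linear":[0.034,0,-0.094],"delta_rot":[0,0,0]},{"linear":[0.034,0,-0.094],"delta_rot":[0,0,0]},{"linear":[0.034,0,-0.094],"delta_rot":[0,0,0]},{"linear":[0.034,0,-0.094],"delta_rot":[0,0,0]},{"linear":[0,0,0],"delta_rot":[0,-0.11,0]},{"linear":[0,0,0],"delta_rot":[0,-0.125,0]},{"linear":[0,0,0],"delta_rot":[0,-0.125,0]},{"linear":[0,0,0],"delta_rot":[0,-0.125,0]},{"linear":[0,0,0],"delta_rot":[0,-0.125,0]},{"linear":[0,0,0],"delta_rot":[0,-0.125,0]},{"linear":[0,0,0],"delta_rot":[0,-0.125,0]},{"linear":[0,0,0],"delta_rot":[0,-0.125,0]},{"linear":[0,0,0],"delta_rot":[0,-0.125,0]},{"linear":[0,0,0],"delta_rot":[0,0,0]},{"linear":[0,0,0],"delta_rot":[0,0,0]}]}}

```text
t: 19.9
ee_pos: [0.4101, 0.2534, 0.2582]
orientation: [-179.8, 29.5, -150.0]
contact_force: [0.7, 0.5, -0.9]
opening: 0.0157
finger_force: 55.0
```

```bash
python3 - <<'E'
from h import *
s=st(); print(np.round(s['joints'],1))
m,im=shot('side','s8'); find('side',m,['tray_1']); cv2.imwrite('pics/s8c.png',cv2.resize(im[180:480,160:460,::-1],None,fx=2,fy=2))
target((0.405,0.195,0.23),210,-30)
E
```

```text
t 19.9 ee [0.4101 0.2534 0.2582] rpy [-179.76   29.54 -149.95] F [ 0.68  0.52 -0.9 ] M [-0.23  0.49 -0.03] op 0.0157 ff 55.0
[ 29.4  -3.7 -65.2 127.2   0.3  25.   83.1]
side tray_1 0.9 [ 0.6369 -0.0419  0.0786] [261. 256.]
side tray_1 0.84 [0.4764 0.2899 0.2252] [311. 308.]
side tray_1 0.75 [0.6182 0.123  0.0752] [252. 305.]
side tray_1 0.75 [0.1633 0.2988 0.0059] [497. 425.]
side tray_1 0.62 [ 0.2165 -0.289   0.0017] [438. 237.]
 lin/0.12 [ 0.386 -0.409  0.064]  rotvec/45 [ 0.001 -0.007  0.001]
```

View pics/s8c.png

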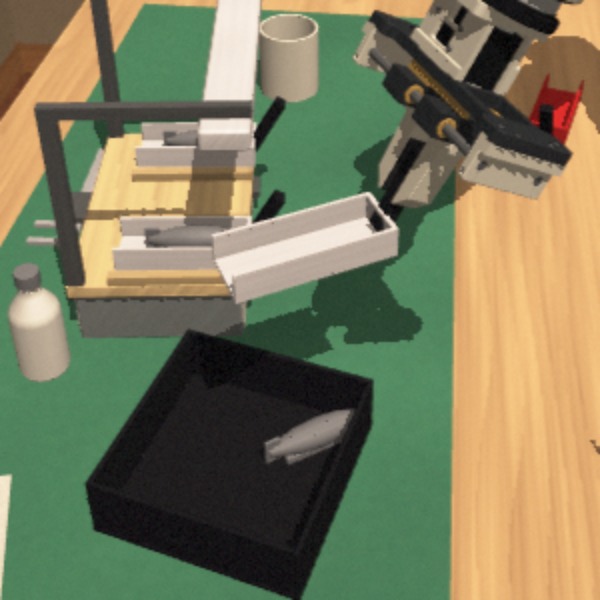

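The blank lies flat in the bin at (310,437), and the tray is empty and level. I carry the tray back the way it came.

{"op": "arm_command", "data": {"increments": [{"linear":[0.089,-0.062,0.036],"delta_rot":[0,0,0]},{"linear":[0.089,-0.062,0.036],"delta_rot":[0,0,0]},{"linear":[0.089,-0.062,0.036],"delta_rot":[0,0,0]},{"linear":[0.089,-0.062,0.036],"delta_rot":[0,0,0]},{"linear":[0.089,-0.062,0.036],"delta_rot":[0,0,0]},{"linear":[0.089,-0.062,0.036],"delta_rot":[0,0,0]},{"linear":[0,0,0],"delta_rot":[0.025,0,0.043]},{"linear":[0,0,0],"delta_rot":[0.025,0,0.043]},{"linear":[0,0,0],"delta_rot":[0.025,0,0.043]},{"linear":[0,0,0],"delta_rot":[0.025,0,0.043]},{"linear":[0,0,0],"delta_rot":[0.025,0,0.043]},{"linear":[0,0,0],"delta_rot":[0.025,0,0.043]},{"linear":[0,0,0],"delta_rot":[0.025,0,0.043]},{"linear":[0,0,0],"delta_rot":[0.025,0,0.043]},{"linear":[0,0,0],"delta_rot":[0.025,0,0.043]},{"linear":[0,0,0],"delta_rot":[0.025,0,0.043]},{"linear":[0,0,0],"delta_rot":[0,0,0]}]}}

```text
t: 21.42
ee_pos: [0.3982, 0.1977, 0.2052]
orientation: [179.9, 29.8, -172.4]
contact_force: [0.5, 0.3, -1.0]
opening: 0.0164
finger_force: 55.0
```

```bash
python3 - <<'E'
from h import *
s=st(); print(np.round(s['joints'],1))
target((0.42,0.0162,0.203),188,-30); target((0.4344,0.0176,0.175),188,-30)
E
```

```text
t 21.42 ee [0.3982 0.1977 0.2052] rpy [ 179.94   29.8  -172.39] F [ 0.49  0.33 -0.99] M [0.02 0.64 0.03] op 0.0164 ff 55.0
[ 25.    1.9 -71.3 134.4  45.5  28.2  14.1]
 lin/0.12 [ 0.027 -1.523  0.004]  rotvec/45 [-0.003 -0.005 -0.008]
 lin/0.12 [ 0.038 -1.528  0.267]  rotvec/45 [-0.003 -0.005 -0.008]
```

{"op": "arm_command", "data": {"increments": [{"linear":[0.002,-0.05,0],"delta_rot":[0,0,0]},{"linear":[0.002,-0.1,0],"delta_rot":[0,0,0]},{"linear":[0.002,-0.1,0],"delta_rot":[0,0,0]},{"linear":[0.002,-0.1,0],"delta_rot":[0,0,0]},{"linear":[0.002,-0.1,0],"delta_rot":[0,0,0]},{"linear":[0.002,-0.1,0],"delta_rot":[0,0,0]},{"linear":[0.002,-0.1,0],"delta_rot":[0,0,0]},{"linear":[0.002,-0.1,0],"delta_rot":[0,0,0]},{"linear":[0.002,-0.1,0],"delta_rot":[0,0,0]},{"linear":[0.002,-0.1,0],"delta_rot":[0,0,0]},{"linear":[0.002,-0.1,0],"delta_rot":[0,0,0]},{"linear":[0.002,-0.1,0],"delta_rot":[0,0,0]},{"linear":[0.002,-0.1,0],"delta_rot":[0,0,0]},{"linear":[0.002,-0.1,0],"delta_rot":[0,0,0]},{"linear":[0,-0.1,0],"delta_rot":[0,0,0]},{"linear":[0,-0.07,0],"delta_rot":[0,0,0]},{"linear":[0,0,0],"delta_rot":[0,0,0]},{"linear":[0,0,0],"delta_rot":[0,0,0]}]}}

```text
t: 22.92
ee_pos: [0.4187, 0.014, 0.2029]
orientation: [-179.9, 29.7, -172.2]
contact_force: [0.6, 0.0, -1.3]
opening: 0.0153
finger_force: 55.0
```

```bash
python3 - <<'E'
from h import *
s=st(); print(np.round(s['joints'],1))
target((0.4344,0.0176,0.175),188,-30);target((0.562,0.035,0.135),188,-30)
m,im=shot('top','t9'); find('top',m,['tray_1'])
m,im=shot('side','s9'); find('side',m,['tray_1'])
E
```

```text
t 22.92 ee [0.4187 0.014  0.2029] rpy [-179.86   29.71 -172.22] F [ 0.57  0.02 -1.27] M [ 0.03  0.63 -0.  ] op 0.0153 ff 55.0
[ 14.8  -6.1 -22.3 140.7  -7.7  15.3  96.6]
 lin/0.12 [-0.001  0.012  0.268]  rotvec/45 [-0.006 -0.006 -0.004]
 lin/0.12 [-0.768  0.014  1.089]  rotvec/45 [-0.006 -0.006 -0.004]
top tray_1 0.91 [0.6222 0.1253 0.0736] [258. 187.]
top tray_1 0.73 [ 0.2212 -0.2859 -0.0033] [420. 342.]
top tray_1 0.64 [ 0.6374 -0.0427  0.0719] [325. 180.]
top tray_1 0.6 [0.4913 0.0252 0.1688] [297. 236.]
top tray_1 0.56 [0.1623 0.2999 0.0033] [194. 369.]
side tray_1 0.83 [ 0.6366 -0.0446  0.0732] [261. 257.]
side tray_1 0.83 [ 0.2184 -0.2865  0.0007] [437. 238.]
side tray_1 0.75 [0.4935 0.025  0.1692] [320. 242.]
side tray_1 0.65 [0.6196 0.1246 0.0768] [251. 305.]
```

{"op": "arm_command", "data": {"increments": [{"linear":[0,0.002,0.045],"delta_rot":[0,0,0]},{"linear":[0,0.002,0.045],"delta_rot":[0,0,0]},{"linear":[0,0.002,0.045],"delta_rot":[0,0,0]},{"linear":[0,0.002,0.045],"delta_rot":[0,0,0]},{"linear":[0,0.002,0.045],"delta_rot":[0,0,0]},{"linear":[0,0.002,0.045],"delta_rot":[0,0,0]},{"linear":[-0.064,0,0.068],"delta_rot":[0,0,0]},{"linear":[-0.064,0,0.068],"delta_rot":[0,0,0]},{"linear":[-0.064,0,0.068],"delta_rot":[0,0,0]},{"linear":[-0.064,0,0.068],"delta_rot":[0,0,0]},{"linear":[-0.064,0,0.068],"delta_rot":[0,0,0]},{"linear":[-0.064,0,0.068],"delta_rot":[0,0,0]},{"linear":[-0.064,0,0.068],"delta_rot":[0,0,0]},{"linear":[-0.064,0,0.068],"delta_rot":[0,0,0]},{"linear":[-0.064,0,0.068],"delta_rot":[0,0,0]},{"linear":[-0.064,0,0.068],"delta_rot":[0,0,0]},{"linear":[-0.064,0,0.068],"delta_rot":[0,0,0]},{"linear":[-0.064,0,0.068],"delta_rot":[0,0,0]},{"linear":[0,0,0],"delta_rot":[0,0,0]},{"linear":[0,0,0],"delta_rot":[0,0,0]}]}}

```text
t: 24.78
ee_pos: [0.5608, 0.0345, 0.1347]
orientation: [-179.9, 29.7, -172.2]
contact_force: [-0.6, 0.6, -1.0]
opening: 0.0154
finger_force: 55.0
```

```bash
python3 - <<'E'
from h import *
s=st(); print(np.round(s['joints'],1))
target((0.562,0.0352,0.11),188,-30)
m,im=shot('top','t10'); find('top',m,['tray_1'])
m,im=shot('side','s10'); find('side',m,['tray_1'])
E
```

```text
t 24.78 ee [0.5608 0.0345 0.1347] rpy [-179.87   29.69 -172.25] F [-0.64  0.64 -1.05] M [ 0.    0.66 -0.01] op 0.0154 ff 55.0
[  2.9  15.2 -14.8 131.   49.7   6.9  39.2]
 lin/0.12 [0.093 0.005 0.184]  rotvec/45 [-0.006 -0.007 -0.005]
top tray_1 0.88 [0.6195 0.1236 0.0722] [258. 188.]
top tray_1 0.87 [ 0.6395 -0.0425  0.0723] [325. 179.]
top tray_1 0.83 [0.632  0.0455 0.1003] [289. 180.]
top tray_1 0.67 [ 0.2194 -0.2881 -0.0038] [421. 343.]
top tray_1 0.59 [0.1632 0.3013 0.0027] [193. 369.]
top tray_1 0.19 [ 0.5551 -0.0535  0.1295] [331. 210.]
side tray_1 0.87 [0.6195 0.1248 0.0741] [251. 306.]
side tray_1 0.86 [0.1601 0.2979 0.003 ] [499. 426.]
side tray_1 0.85 [ 0.2185 -0.2879  0.0012] [437. 238.]
side tray_1 0.68 [ 0.6374 -0.045   0.0746] [261. 257.]
side tray_1 0.64 [0.6362 0.0445 0.0993] [251. 271.]
```

{"op": "arm_command", "data": {"increments": [{"linear":[0.016,0,0.028],"delta_rot":[0,0,0]},{"linear":[0.016,0,0.028],"delta_rot":[0,0,0]},{"linear":[0.016,0,0.028],"delta_rot":[0,0,0]},{"linear":[0.016,0,0.028],"delta_rot":[0,0,0]},{"linear":[0.016,0,0.028],"delta_rot":[0,0,0]},{"linear":[0.012,0,0.02],"delta_rot":[0,0,0]},{"linear":[0,0,0],"delta_rot":[0,0,0]},{"linear":[0,0,0],"delta_rot":[0,0,0]},{"linear":[0,0,0],"delta_rot":[0,0,0]}]}}

```text
t: 25.73
ee_pos: [0.5607, 0.034, 0.1134]
orientation: [-179.8, 29.8, -172.3]
contact_force: [0.4, 0.7, -0.0]
opening: 0.0157
finger_force: 55.0
```

```bash
python3 - <<'E'
from h import *
s=st(); weigh(4); s=st(); print(np.round(s['joints'],1))
E
```

```text
t 25.73 ee [0.5607 0.034  0.1134] rpy [-179.83   29.76 -172.26] F [ 0.36  0.69 -0.02] M [0.02 0.62 0.01] op 0.0157 ff 55.0
mean F [ 0.21 -0.04 -0.57] M [-0.001  0.619  0.003]
t 25.93 ee [0.5609 0.034  0.1133] rpy [-179.83   29.76 -172.26] F [ 0.24 -0.36 -2.02] M [ 0.04  0.69 -0.  ] op 0.0157 ff 55.0
[  5.4  18.  -18.  132.1  83.5   7.    5.8]
```

{"op": "arm_command", "data": {"increments": [{"linear":[0.008,0,0.0145],"delta_rot":[0,0,0]},{"linear":[0.008,0,0.0145],"delta_rot":[0,0,0]},{"linear":[0,0,0],"delta_rot":[0,0,0]},{"linear":[0,0,0],"delta_rot":[0,0,0]}]}}

```text
t: 26.27
ee_pos: [0.561, 0.0341, 0.1097]
orientation: [-179.8, 29.8, -172.3]
contact_force: [-4.3, -0.7, 7.2]
opening: 0.0154
finger_force: 55.0
```

```bash
python3 - <<'E'
from h import *
weigh(4); s=st()
E
```

```text
mean F [-4.6  -1.03  6.65] M [0.099 0.545 0.027]
t 26.47 ee [0.561  0.0341 0.1098] rpy [-179.82   29.8  -172.25] F [-4.31 -0.86  6.38] M [0.13 0.58 0.03] op 0.0154 ff 55.0
```

The tray is seated, with upward contact of about 7 N. I release it with a moderate opening and back out along the tool axis.

{"op": "arm_command", "data": {"increments": [{"linear":[0,0,0],"delta_rot":[0,0,0]},{"linear":[0,0,0],"delta_rot":[0,0,0]},{"linear":[0,0,0],"delta_rot":[0,0,0]},{"linear":[0,0,0],"delta_rot":[0,0,0]},{"linear":[0,0,-0.03],"delta_rot":[0,0,0]},{"linear":[0,0,-0.06],"delta_rot":[0,0,0]},{"linear":[0,0,-0.08],"delta_rot":[0,0,0]},{"linear":[0,0,-0.1],"delta_rot":[0,0,0]},{"linear":[0,0,-0.1],"delta_rot":[0,0,0]},{"linear":[0,0,-0.1],"delta_rot":[0,0,0]},{"linear":[0,0,-0.1],"delta_rot":[0,0,0]},{"linear":[0,0,-0.1],"delta_rot":[0,0,0]},{"linear":[0,0,-0.1],"delta_rot":[0,0,0]},{"linear":[0,0,-0.1],"delta_rot":[0,0,0]},{"linear":[0,0,-0.1],"delta_rot":[0,0,0]},{"linear":[0,0,-0.1],"delta_rot":[0,0,0]},{"linear":[0,0,0],"delta_rot":[0,0,0]},{"linear":[0,0,0],"delta_rot":[0,0,0]}], "gripper": 0.55}}

```text
t: 27.97
ee_pos: [0.498, 0.0246, 0.2209]
orientation: [-179.8, 29.8, -172.4]
contact_force: [-0.6, -0.0, 0.5]
opening: 0.0505
finger_force: 0.0
```

```bash
python3 - <<'E'
from h import *
s=st(); print(np.round(s['joints'],1)); weigh(4)
m,im=shot('top','t11'); find('top',m,['tray_1','rack'])
m,im=shot('side','s11'); find('side',m,['tray_1','rack','mug','glue','caliper'])
cv2.imwrite('pics/s11c.png',cv2.resize(im[160:480,140:460,::-1],(600,600)))
E
```

```text
t 27.97 ee [0.498  0.0246 0.2209] rpy [-179.77   29.79 -172.39] F [-0.59 -0.04  0.51] M [-0.02  0.41 -0.01] op 0.0505 ff 0.0
[ 50.1   4.9 -60.6 129.4  16.3  19.1  74.3]
mean F [-0.04  0.07 -0.13] M [0.009 0.446 0.006]
top tray_1 0.87 [ 0.2185 -0.2866 -0.004 ] [420. 343.]
top tray_1 0.81 [0.6317 0.0457 0.0712] [290. 183.]
top tray_1 0.73 [0.163  0.2992 0.004 ] [194. 369.]
top tray_1 0.65 [0.619  0.1253 0.0756] [258. 188.]
top tray_1 0.6 [ 0.6396 -0.0403  0.0715] [324. 179.]
top rack 0.65 [ 0.6299  0.0455 -0.0007] [291. 188.]
side tray_1 0.96 [0.1622 0.3012 0.0031] [498. 427.]
side tray_1 0.93 [0.6177 0.1237 0.0755] [252. 305.]
side tray_1 0.9 [ 0.2183 -0.2892 -0.0006] [437. 238.]
side tray_1 0.8 [ 0.6394 -0.0449  0.0746] [260. 257.]
side tray_1 0.75 [ 0.5544 -0.0521  0.1276] [297. 237.]
side tray_1 0.57 [0.6366 0.0433 0.0758] [252. 280.]
side rack 0.63 [ 0.6291  0.0398 -0.0019] [259. 307.]
side rack 0.2 [ 5.783e-01 -3.219e-01  4.000e-04] [305. 223.]
side mug 0.82 [ 0.5779 -0.324   0.0014] [305. 223.]
side glue 0.66 [7.375e-01 2.215e-01 7.000e-04] [182. 364.]
side caliper 0.84 [ 0.786  -0.0444  0.0032] [201. 277.]
side caliper 0.75 [0.5348 0.1117 0.1286] [294. 283.]
```

View pics/s11c.png

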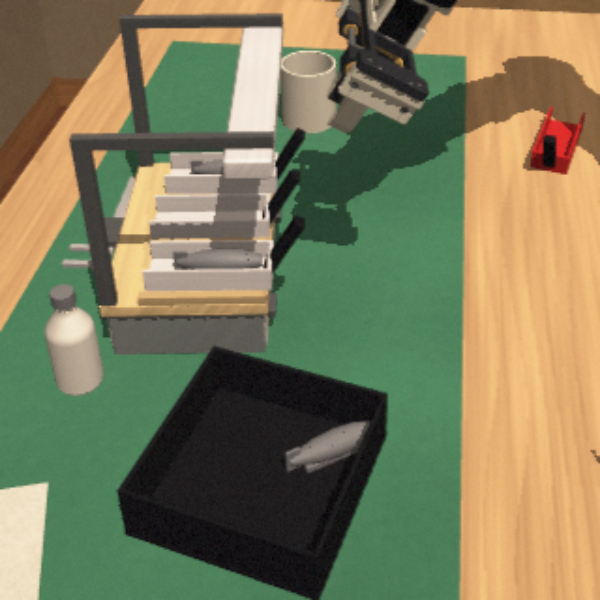

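All three trays sit in the rack, the middle one empty. The blank is in the bin at (330,443), and the mug, glue and caliper have not moved. The gripper is clear, so I hand in.

```bash
python3 -c "
from bench import robot
print(robot.sign_off())"
```

```text
the job is handed in; nothing more can be done
None
```

The job is handed in; `sign_off` gave no verdict. The middle tray held the leaded blank (about 3.9 N when lifted, so I did not lift the other two), the blank was tipped into the bin, and the emptied tray is back level in its slot.

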